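# Feed a chip box through the dry box's gravity flap

## Robot

A 7-joint arm with a two-finger parallel gripper is mounted at the origin on the work surface. World frame = base frame: x ahead of the robot, y to its left, z up, the work surface at z = 0. Lengths are in m, angles in rad, forces in N, time in s.
With the tool pointing down it reaches from about 0.4 to 0.9 m from the base axis. Payload 5.5 kg.
Tool frame: the origin (TCP) lies between the finger pads; the fingertips stand 22 mm ahead of it and the grasp point (between the pads) lies 3 mm ahead of it (arm.tcp_to_tips is the distance from the TCP to the fingertips, in m); z points along the fingers, y is the direction in which the jaws open and shut (so a half turn about z gives the same grasp; the last joint's range is limited). The gripper opens to 85 mm and grips with 20 to 120 N. Pads are 22 mm wide; open, the fingers measure 114 mm over their backs; the gripper's body (76 mm by 85 mm) begins 54 mm behind the grasp point. The pads swing forward as they close: fully open they stand 13 mm farther back than shut.
Start: joints at [-0.894, 0.501, -0.427, 1.55, 0.221, 1.138, -0.21], TCP at [0.261, 0.595, 0.253] pointing down, gripper open.
Joint ranges: [-2.88, 2.88], [-0.31, 2.03], [-1.54, 1.56], [0.2, 2.42], [-1.41, 4.55], [0.19, 2.02], [-2.57, 2.57]. Speed limits (rad/s): [2.57, 2.57, 3.14, 3.14, 3.14, 3.14, 3.14].

## Interface

Orientations are given as a unit quaternion [w, x, y, z].
In Python, from rig import arm gives the robot as it stands. The module is installed in compiled form; this text tells all that it offers. Calls block until the motion is done:
- arm.move_pose(position, orientation): joint-space move of the TCP to a pose.
- arm.move_linear(position, rotation=None, max_speed=0.15, f_stop=None): straight line of the TCP; rotation=None keeps the orientation; max_speed is the mean speed in m/s. With f_stop (N) it stops when the force on the tool has changed by that much, and returns True; else False.
- arm.move_j(angles): joint-space move.
- arm.open_gripper() and arm.close_gripper(newtons=None): open the fingers fully, or close them until they stop; newtons is the grip in N (None keeps the last).
- arm.sleep(seconds).
- arm.inverse_kinematics(position, orientation): joint angles nearest the present ones, or None.
- arm.get_state(): the state.
- arm.capture(name): name is "scene" or "top" or "wrist"; returns (picture, depth): 384x512x3 uint8, blue, green, red; 384x512 float32, m along the optical axis (not along the pixel's ray), 0 where there is no reading.
- arm.camera_info(name): a dict with "fx", "fy", "cx", "cy" (pixels), "R" (3x3) and "t" (3): a world point X has camera coordinates R X + t. Camera axes: x right, y down, z forward; pixel columns grow to the right and rows downward; lengths in m; the calibration is good to about 2 mm. The wrist camera is an equidistant fisheye: a pixel r from the principal point sees the ray r / f radians off the axis. A picture is of the moment at which its call begins: read the wrist's pose just before it. camera_info takes no time and is no camera call; for the wrist camera it gives the pose at the moment of the call.
A pose or a line that the arm cannot do raises arm.Unreachable and nothing moves.
- arm.close_job(): hands the job in, once; it reports no verdict.
The state is a dict: "time_s": time; "joint_pos": joint angles; "joint_velocities": joint speeds; "tau": joint torques, N m; "position": TCP position; "orientation": TCP orientation; "ft_force": force on the tool from outside, world axes, zero at the start; "ft_torque": the same for the moment, N m; "finger_gap": finger opening in m.
Only numpy, scipy, OpenCV 4.12 (cv2) and the standard library are available. Lean on these libraries where they do the work, as an engineer would, in place of code of your own. Each camera call takes 0.05 s, during which the arm holds its last target. There are 200 camera calls.

## Task

A flat chip box lies on the loading sill of the white dry box. With the fingertips, slide it in through the gravity flap until it goes down the chute and rests at its foot, then draw the fingers back out so that the flap swings fully shut behind it. Push the chip box, never pick it up or fling it, do not force the flap, and leave the bottle, the jar and the tweezers where they are.

Things in the scene. Friction and masses are not known exactly. Their poses are not given: they have to be found in the camera images.
- drybox: The dry box, fixed to the bench: white housing 188 mm wide, 153 mm high, with a level clear cover, and before it a steel loading sill 200 mm wide. Origin: on the bench (z = 0) under the middle of the flap; its x axis points level into the housing (the way the chip box must go), y along the flap, z up.
- sill_front (a point): Middle of the loading sill's front edge, on its level top 75 mm above the bench, 165 mm before the flap. Sill friction about 0.6. Two guide flanges 12 mm high stand on the sill: parallel, 130 mm apart, over the last 34 mm before the flap, and flaring backwards from there to about 195 mm apart at 150 mm before the flap.
- mouth (a point): Middle of the mouth's lower edge: on the sill's top in the flap's plane (drybox x = 0, y = 0, z = 75 mm). The mouth is 130 mm wide and 62 mm high (sill to hinge); above it the housing's front is upright and plain up to the cover, 78 mm above the sill. Fingers must lean some 20 to 45 degrees to follow the chip box in under the hinge.
- chute_start (a point): 47 mm inside the flap, where the sill's level slippery white continuation (friction about 0.12) turns down into the chute, 25 degrees steep, to an end wall 190 mm inside the flap. The chip box tips and slides down by itself once its middle is past this line, if fingers or flap do not hold it back; then its rear edge is 2 mm inside the flap.
- flap (a joint): Gravity flap's angle in rad: 0 hanging shut, grows as it swings in (at most 1.4; it cannot swing out). Thin aluminium sheet 126 mm wide, 58 mm high, about 40 g, no latch, hinged along its top edge 62 mm above the sill in the mouth's plane. The chip box's nose pushes it open easily, to about 0.9 rad; it drops shut by its own weight within a second once nothing is under it.
- chipbox: Closed flat plastic chip box, black with a grey lid, 90 mm square, 28 mm high, about 0.12 kg. Origin: middle of its underside. It lies loose and skewed on the sill before the flap, its x axis roughly along the drybox's x. At the foot of the chute it lies tilted 25 degrees, its origin about 137 mm beyond the flap, 33 mm above the bench.
- flap_edge (a point): Middle of the flap's lower edge; 4 mm above the sill when shut.
- bottle: Amber glass bottle with black cap, 40 mm across, 95 mm high, standing loose on the bench to one side of the dry box. Origin: middle of its underside.
- jar: White jar with steel lid, 48 mm across, 45 mm high, standing loose on the bench on the other side. Origin: middle of its underside.
- tweezers: Steel tweezers 120 mm long, 20 mm wide, 8 mm high, lying loose on the bench. Origin: middle of the underside.
Mind the look-alikes: they are no part of the job. There is more than one size of the chipbox; the one meant has the size given above.

How it is judged:
On the way, in this order (a step that is already met when the one before it is completed fails the run):
1. the chip box, lying flat on the sill, has pushed the flap open with its nose in the mouth (value of joint flap above 0.5 rad and x of chipbox in the frame of drybox between -0.03 and 0.045 m and angle between chipbox's own z axis and vertical below 0.15 rad), for 0.1 s.
2. the chip box has gone down the chute (x of chipbox in the frame of drybox above 0.095 m and z of chipbox in the frame of drybox below 0.06 m), for 0.2 s.
At the end, for the whole second after the job is handed in: The chip box rests at the foot of the chute inside the dry box (its origin 100 to 165 mm beyond the flap's plane and less than 60 mm above the bench, lying on its base on the slope), the flap hangs shut within 0.06 rad, and bottle, jar and tweezers are within 20 mm of where they stood (x of chipbox in the frame of drybox between 0.1 and 0.165 m and z of chipbox in the frame of drybox below 0.06 m and angle between chipbox's own z axis and vertical between 0.3 and 0.56 rad and linear speed of chipbox below 0.03 m/s and value of joint flap below 0.06 rad and distance of each of bottle, jar, tweezers from where it was at the start of the episode below 0.02 m); the robot touches nothing.
It fails at once if the chip box is lifted more than 20 mm above the sill or tipped by more than 45 degrees (z of chipbox in the frame of drybox above 0.095 m or angle between chipbox's own z axis and vertical above 0.785 rad).
It fails at once if the chip box is flung (faster than 1 m/s) (linear speed of chipbox above 1 m/s).
It fails at once if the chip box is pushed with the arm or the gripper's body instead of the fingers (contact force between the arm and chipbox above 2 N).
It fails at once if the flap is forced (the fingers press it with more than 12 N) (contact force between the fingers and flap above 12 N).
It fails at once if the bottle, the jar or the tweezers are moved by more than 20 mm (distance of any of bottle, jar, tweezers from where it was at the start of the episode above 0.02 m).
It also fails if it takes over 38 s, if anything falls off the work surface, if the arm or the gripper's body presses on something with over 40 N, if the wrist force passes 120 N, or if a joint passes its speed limit or range.

## Working session

There is one attempt and no reset: what is moved stays moved. The work goes in short steps, each a Python script; the robot and the scene stay as the last script left them, time stands still between calls to the robot, and variables do not carry over. Pictures are saved under pics/ and viewed, about 8 in all and at most 12, crops included, and the job is handed in when it is done.

```bash
mkdir -p pics
cat > h.py <<'E'
import numpy as np, cv2, pickle
from rig import arm
def snap(n,f):
    i=arm.camera_info(n); p,d=arm.capture(n); cv2.imwrite(f'pics/{f}.png',p); pickle.dump((i,p,d),open(f'{f}.pkl','wb'))
def world(f,u,v,z=None):
    i,p,d=pickle.load(open(f'{f}.pkl','rb')); R=np.array(i['R']);t=np.array(i['t'])
    r=np.array([(u-i['cx'])/i['fx'],(v-i['cy'])/i['fy'],1.])
    if z is None: return R.T@(r*d[int(v),int(u)]-t)
    c=-R.T@t; w=R.T@r; return c+w*(z-c[2])/w[2]
E
python3 - <<'E'
from h import *
snap('top','top1');snap('scene','scene1')
p=np.vstack([cv2.imread('pics/top1.png')]);cv2.imwrite('pics/top1b.png',cv2.resize(p,(800,600),interpolation=cv2.INTER_CUBIC))
for n in('top','scene'):
    i=arm.camera_info(n);print(n,i['fx'],-np.array(i['R']).T@np.array(i['t']),np.array(i['R']).round(2).tolist())
print(arm.get_state())
E
```

```text
top 364.4459024576116 [ 0.43777951 -0.01591772  0.81643447] [[0.03, -1.0, -0.01], [-0.99, -0.02, -0.16], [0.16, 0.02, -0.99]]
scene 438.6420648014299 [ 1.10231603 -0.27878714  0.75180459] [[0.48, 0.88, -0.02], [0.64, -0.36, -0.68], [-0.6, 0.31, -0.74]]
{'time_s': 0.1, 'joint_pos': array([-0.89380682,  0.50177266, -0.42681226,  1.55134328,  0.22082632,
        1.13830458, -0.21029741]), 'joint_velocities': array([-2.24029920e-03, -2.49344284e-03,  2.15046294e-04, -3.23738435e-03,
        1.11755230e-03,  5.14555026e-05,  4.48009207e-04]), 'tau': array([-1.22605285e-02, -5.70807016e+01, -5.83931029e+00, -2.81748605e+01,
        1.04035990e-02,  5.56483719e-03,  2.52126443e-05]), 'position': array([0.26115869, 0.59458701, 0.25235272]), 'orientation': array([-2.03120188e-04,  2.05389631e-01,  9.78679885e-01, -8.60395645e-04]), 'ft_force': array([-0.4359645, -0.3923737, -0.5243438]), 'ft_torque': array([ 0.01046888, -0.01124386,  0.00012888]), 'finger_gap': 0.08541246941471366}
```

View pics/top1b.png

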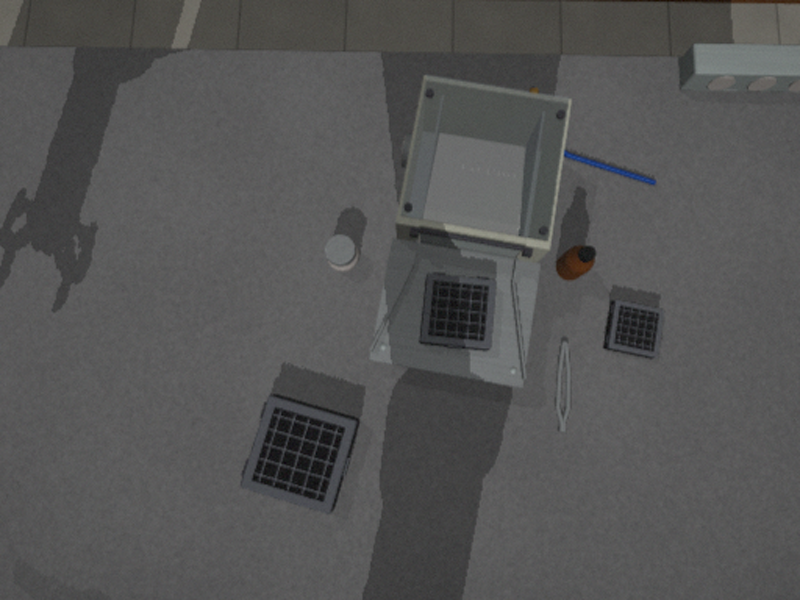

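View pics/scene1.png

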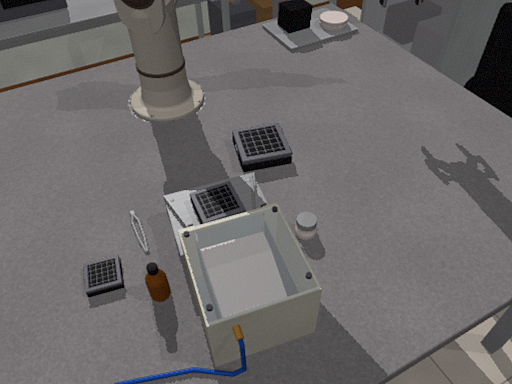

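The top view shows the sill's front corners at about (372,358) and (523,385), and the chip box at about (458,312). The jar, bottle and tweezers are at (341,250), (576,262) and (564,385). I'll take an enlarged crop to get the corners.

Run:
```python
from h import *
p=cv2.imread('pics/top1.png')[145:255,230:370]
p=cv2.convertScaleAbs(p,alpha=1.6)
cv2.imwrite('pics/c1.png',cv2.resize(p,None,fx=5,fy=5,interpolation=cv2.INTER_CUBIC))
```

```text
(no output)
```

View pics/c1.png

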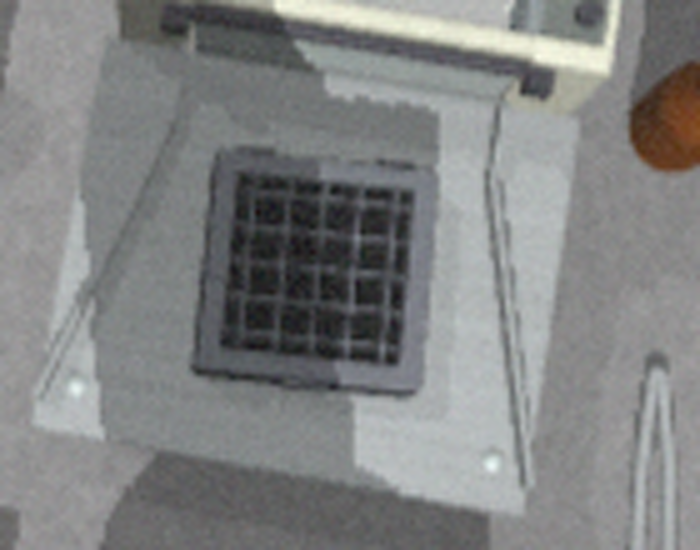

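The sill's corners in the crop are (33,428), (525,513), (580,118) and (108,40). The lid's corners are (217,150), (437,165), (422,392) and (193,372).

```bash
cat >> h.py <<'E'
from scipy.spatial.transform import Rotation as Rn
def fit2(): 
    f=lambda q,z:np.array([world('top1',230+a/5,145+b/5,z) for a,b in q])
    s=f([(33,428),(525,513),(580,118),(108,40)],.075); b=f([(217,150),(437,165),(422,392),(193,372)],.103)
    return s,b
E
python3 - <<'E'
from h import *
s,b=fit2()
print(s.round(4),b.round(4))
for q in(s,b):print([round(float(np.linalg.norm(q[i]-q[i-1])),4) for i in range(4)])
d1=(s[0]-s[1]);d2=(s[2]-s[1]+s[3]-s[0])
a1=np.arctan2(-d1[0],d1[1]);a2=np.arctan2(d2[1],d2[0]);print('yaw',np.degrees([a1,a2]))
c=b.mean(0);e=b[0]+b[1]-b[2]-b[3];g=b[0]+b[3]-b[1]-b[2];print('box',c,np.degrees([np.arctan2(e[1],e[0]),np.arctan2(-g[0],g[1])]))
yaw=a1;fx=np.array([np.cos(yaw),np.sin(yaw),0]);O=(s[0]+s[1])/2+.165*fx;O[2]=0
fy=np.array([-fx[1],fx[0],0]);print('O',O,'box in dry',(c-O)@fx,(c-O)@fy, 'rear corners',[((q-O)@fx,(q-O)@fy) for q in s[2:]])
E
```

```text
[[ 0.4711  0.0335  0.075 ]
 [ 0.4422 -0.1648  0.075 ]
 [ 0.6045 -0.189   0.075 ]
 [ 0.6334  0.0077  0.075 ]] [[ 0.5819 -0.038   0.103 ]
 [ 0.5778 -0.1255  0.103 ]
 [ 0.4876 -0.1195  0.103 ]
 [ 0.4931 -0.0302  0.103 ]]
[0.1644, 0.2004, 0.1642, 0.1988]
[0.0891, 0.0877, 0.0904, 0.0895]
yaw [-8.2851158  -8.77642505]
box [ 0.5350975 -0.0782975  0.103    ] [-4.39503767 -3.11297218]
O [ 0.61990729 -0.08939067  0.        ] box in dry -0.08552317113790192 -0.0012436282726277959 rear corners [(np.float64(-0.0008395472971895229), np.float64(-0.10081399475624271)), (np.float64(-0.0006007459263724673), np.float64(0.09799653801793695))]
```

Drybox: origin about (0.620, -0.089), yaw -8.5°. The box is at x = -0.086 and skewed about 4.8°, so a central push should work. Next I'll close the fingers and approach from behind at a 40° lean.

```bash
cat >> h.py <<'E'
yaw=np.radians(-8.5);fx=np.array([np.cos(yaw),np.sin(yaw),0]);fy=np.array([-fx[1],fx[0],0]);O=np.array([.620,-.0893,0])
th=np.radians(40)
Z=fx*np.sin(th)-np.array([0,0,np.cos(th)])
def quat(s):
    y=s*fy; q=Rn.from_matrix(np.c_[np.cross(y,Z),y,Z]).as_quat(); return q[[3,0,1,2]]
def tcp(x,y,z): # tip centre in drybox frame (z above bench) -> TCP
    return O+fx*x+fy*y+np.array([0,0,z])-Z*arm.tcp_to_tips
E
python3 - <<'E'
from h import *
print(arm.tcp_to_tips)
best=None
for s in(1,-1):
    for P in[(-.2,0,.22),(-.2,0,.088),(.01,0,.088)]:
        j=arm.inverse_kinematics(tcp(*P),quat(s)); print(s,P,None if j is None else j.round(2))
E
```

```text
0.022
1 (-0.2, 0, 0.22) None
1 (-0.2, 0, 0.088) None
1 (0.01, 0, 0.088) [ 0.52  0.52 -0.51  2.27  2.48  0.39 -0.85]
-1 (-0.2, 0, 0.22) None
-1 (-0.2, 0, 0.088) None
-1 (0.01, 0, 0.088) [ 0.45  0.5  -0.42  2.28  2.55  0.37  2.2 ]
```

```bash
cat >> h.py <<'E'
def setlean(deg):
    global th,Z
    th=np.radians(deg); Z=fx*np.sin(th)-np.array([0,0,np.cos(th)])
E
python3 - <<'E'
import h
from h import *
for s in(1,-1):
  for d in(0,10,15,20,25,30,35,40):
    h.setlean(d)
    print(s,d,[ (lambda j:'-' if j is None else str(j.round(1).tolist()) if P[0] in(-.17,) else 'ok')(arm.inverse_kinematics(tcp(*P),quat(s))) for P in[(-.18,0,.2),(-.17,0,.09),(-.15,0,.09),(-.12,0,.09),(-.09,0,.09),(-.06,0,.09),(-.03,0,.09),(.0,0,.09)]])
E
```

```text
1 0 ['ok', '[0.1, 0.3, -0.1, 2.1, 0.0, 0.7, 1.5]', 'ok', 'ok', 'ok', 'ok', 'ok', 'ok']
1 10 ['ok', '[0.1, 0.3, -0.1, 2.3, 0.1, 0.4, 1.4]', 'ok', 'ok', 'ok', 'ok', 'ok', 'ok']
1 15 ['ok', '[0.2, 0.2, -0.1, 2.4, 0.2, 0.3, 1.3]', 'ok', 'ok', 'ok', 'ok', 'ok', 'ok']
1 20 ['ok', '[0.4, 0.2, -0.4, 2.4, 0.6, 0.2, 0.9]', 'ok', 'ok', 'ok', 'ok', 'ok', 'ok']
1 25 ['ok', '-', '-', 'ok', 'ok', 'ok', 'ok', 'ok']
1 30 ['-', '-', '-', '-', 'ok', 'ok', 'ok', 'ok']
1 35 ['-', '-', '-', '-', '-', 'ok', 'ok', 'ok']
1 40 ['-', '-', '-', '-', '-', '-', 'ok', 'ok']
-1 0 ['ok', '[-0.3, 0.4, 0.4, 2.2, -0.2, 0.7, -1.4]', 'ok', 'ok', 'ok', 'ok', 'ok', 'ok']
-1 10 ['ok', '[-0.4, 0.3, 0.5, 2.3, -0.3, 0.4, -1.4]', 'ok', 'ok', 'ok', 'ok', 'ok', 'ok']
-1 15 ['ok', '[-0.2, 0.2, 0.3, 2.4, -0.2, 0.3, -1.5]', 'ok', 'ok', 'ok', 'ok', 'ok', 'ok']
-1 20 ['ok', '-', 'ok', 'ok', 'ok', 'ok', 'ok', 'ok']
-1 25 ['ok', '-', '-', '-', 'ok', 'ok', 'ok', 'ok']
-1 30 ['-', '-', '-', '-', 'ok', 'ok', 'ok', 'ok']
-1 35 ['-', '-', '-', '-', '-', 'ok', 'ok', 'ok']
-1 40 ['-', '-', '-', '-', '-', '-', 'ok', 'ok']
```

Run:
```python
import h
from h import *
arm.close_gripper(20)
h.setlean(12)
arm.move_pose(tcp(-.175,0,.2),quat(1))
print(arm.get_state()['time_s'],arm.get_state()['joint_pos'].round(2))
print(arm.move_linear(tcp(-.172,0,.088),None,.12,f_stop=8))
s=arm.get_state();print(s['time_s'],s['joint_pos'].round(2),s['position']-tcp(-.172,0,.088),s['finger_gap'],s['ft_force'])
snap('scene','scene2');snap('top','top2')
a=cv2.imread('pics/scene2.png')[100:300,90:350];a=cv2.resize(a,None,fx=3,fy=3,interpolation=cv2.INTER_CUBIC)
cv2.imwrite('pics/s2.png',cv2.convertScaleAbs(a,alpha=1.4))
```

```text
3.2917 [-0.07  0.02  0.14  2.24  0.02  0.67  1.48]
False
4.375 [-0.04  0.25  0.13  2.33 -0.04  0.36  1.54] [ 5.22947466e-04 -3.09380537e-05  5.04139329e-04] 0.00045931895501056803 [ 0.53802089 -0.43470388  0.54370159]
```

View pics/s2.png

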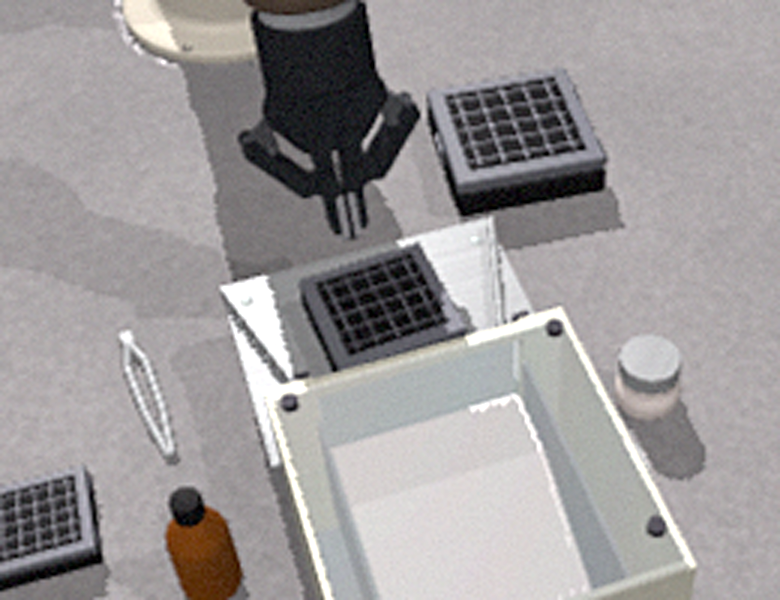

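Run:
```python
import h
from h import *
i,p,d=pickle.load(open('scene2.pkl','rb'));R=np.array(i['R']);t=np.array(i['t'])
def pr(X): c=R@X+t; u=np.array([i['fx']*c[0]/c[2]+i['cx'],i['fy']*c[1]/c[2]+i['cy']]); return ((u-[90,100])*3).round(0)
h.setlean(12)
T=tcp(-.172,0,.088)+h.Z*.022
print('tip',pr(T),'13mm back',pr(T-.013*h.Z),'13 ahead',pr(T+.013*h.Z),'sill front',pr(O-.165*fx+[0,0,.075]))
print('depth tip pt',[(h.world('scene2',90+350/3,100+v/3)-O)@np.c_[fx,fy,[0,0,1]] for v in(225,231,235)])
```

```text
tip [349. 232.] 13mm back [346. 217.] 13 ahead [351. 247.] sill front [353. 251.]
depth tip pt [array([-0.16517678,  0.00055485,  0.1011375 ]), array([-0.16185697, -0.00064069,  0.09864379]), array([-0.1610661 , -0.00119192,  0.09558387])]
```

```bash
cat >> h.py <<'E'
def go(x,y,z,deg,v=.05,f=None):
    setlean(deg); r=arm.move_linear(tcp(x,y,z),quat(1),v,f_stop=f)
    s=arm.get_state(); print(round(s['time_s'],2),x,deg,r,s['ft_force'].round(1),s['joint_pos'].round(2)); return r
E
python3 - <<'E'
from h import *
go(-.14,0.001,.088,16,.06,20)
go(-.11,0.001,.088,21,.05,20)
snap('top','top3')
p=cv2.imread('pics/top3.png')[130:255,230:370]
cv2.imwrite('pics/c3.png',cv2.resize(cv2.convertScaleAbs(p,alpha=1.6),None,fx=4.5,fy=4.5,interpolation=cv2.INTER_CUBIC))
E
```

```text
5.13 -0.14 16 False [-0.1  0.8 -0.1] [-0.04  0.28  0.12  2.31 -0.05  0.28  1.54]Traceback (most recent call last):
  File "<stdin>", line 3, in <module>
  File "h.py", line 26, in go
    setlean(deg); r=arm.move_linear(tcp(x,y,z),quat(1),v,f_stop=f)
                    ~~~~~~~~~~~~~~~^^^^^^^^^^^^^^^^^^^^^^^^^^^^^^^
rig.Unreachable: the arm cannot follow that straight line within its joint ranges
```

Run:
```python
from h import *
for x in(-.11,-.085,-.071):
    for d in(18,16,14):
        try: go(x,0.001,.088,d,.05,20);break
        except arm.Unreachable: print('no',x,d)
snap('top','top3')
p=cv2.imread('pics/top3.png')[130:255,230:370]
cv2.imwrite('pics/c3.png',cv2.resize(cv2.convertScaleAbs(p,alpha=1.6),None,fx=4.5,fy=4.5,interpolation=cv2.INTER_CUBIC))
import h
for d in(25,30,34):
  h.setlean(d)
  for s in(1,-1):
    print(d,s,[(P,None if (j:=arm.inverse_kinematics(tcp(*P),quat(s))) is None else j.round(2).tolist()) for P in[(-.085,0,.088),(-.085,0,.2),(-.07,0,.088),(0,0,.088)]])
```

```text
5.87 -0.11 18 False [ 0.7 -0.3  0. ] [-0.03  0.31  0.12  2.27 -0.05  0.25  1.54]
6.52 -0.085 18 False [ 0.5 -0.8 -0.1] [-0.02  0.35  0.11  2.22 -0.06  0.27  1.55]
6.95 -0.071 18 False [-0.4 -0.2 -0.6] [-0.01  0.36  0.11  2.19 -0.06  0.28  1.56]
25 1 [((-0.085, 0, 0.088), [0.65, 0.4, -0.65, 2.3, 1.31, 0.27, 0.27]), ((-0.085, 0, 0.2), [-0.11, 0.09, 0.19, 2.24, 0.04, 0.37, 1.47]), ((-0.07, 0, 0.088), [0.46, 0.38, -0.43, 2.27, 1.13, 0.2, 0.43]), ((0, 0, 0.088), [-0.28, 0.47, 0.43, 2.13, -0.86, 0.21, 2.3])]
25 -1 [((-0.085, 0, 0.088), [-0.51, 0.4, 0.67, 2.33, -1.34, 0.21, -0.36]), ((-0.085, 0, 0.2), [-0.82, 0.13, 0.96, 2.26, -0.24, 0.38, -1.4]), ((-0.07, 0, 0.088), [-0.43, 0.4, 0.58, 2.29, -1.23, 0.19, -0.47]), ((0, 0, 0.088), [-0.46, 0.52, 0.66, 2.14, -1.15, 0.3, -0.58])]
30 1 [((-0.085, 0, 0.088), [1.14, 0.78, -1.3, 2.35, 1.77, 0.74, 0.01]), ((-0.085, 0, 0.2), [-0.14, 0.07, 0.22, 2.31, 0.11, 0.24, 1.39]), ((-0.07, 0, 0.088), [0.99, 0.61, -1.08, 2.32, 1.75, 0.54, -0.04]), ((0, 0, 0.088), [0.45, 0.46, -0.43, 2.18, 1.56, 0.2, 0.03])]
30 -1 [((-0.085, 0, 0.088), [-0.55, 0.41, 0.7, 2.4, 4.23, 0.23, 0.33]), ((-0.085, 0, 0.2), [-0.91, 0.09, 1.03, 2.33, -0.24, 0.24, -1.4]), ((-0.07, 0, 0.088), [-0.54, 0.43, 0.7, 2.36, 4.3, 0.24, 0.26]), ((0, 0, 0.088), [-0.9, 1.04, 1.35, 2.21, 4.47, 0.9, -0.22])]
34 1 [((-0.085, 0, 0.088), None), ((-0.085, 0, 0.2), [1.06, 0.14, -1.04, 2.34, 0.92, 0.22, 0.63]), ((-0.07, 0, 0.088), [1.14, 0.84, -1.3, 2.37, 1.93, 0.79, -0.09]), ((0, 0, 0.088), [0.96, 0.74, -1.08, 2.21, 1.87, 0.61, -0.06])]
34 -1 [((-0.085, 0, 0.088), None), ((-0.085, 0, 0.2), [-1.24, 0.21, 1.44, 2.39, -1.05, 0.23, -0.61]), ((-0.07, 0, 0.088), [0.64, 0.43, -0.64, 2.38, 2.21, 0.33, 2.53]), ((0, 0, 0.088), [-0.33, 0.48, 0.47, 2.25, 3.96, 0.2, 0.61])]
```

View pics/c3.png

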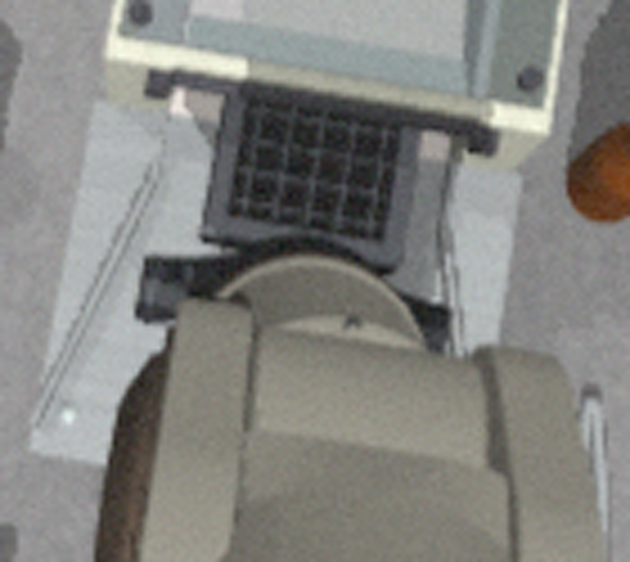

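The top view shows the box straight in the guides with its nose under the flap. Its rear edge runs from (205,240) to (390,268). I'll keep pushing in this arm configuration and add lean as the reach allows.

Run:
```python
from h import *
for x in(-.05,-.03,-.018,-.008):
    for d in(26,24,22,21,20,19):
        try: r=go(x,0.001,.088,d,.05,12);break
        except arm.Unreachable: pass
    if r: break
snap('top','top4');snap('scene','scene4')
a=cv2.imread('pics/top4.png')[130:220,230:370];b=cv2.imread('pics/scene4.png')[150:350,150:350]
f=lambda q,k:cv2.resize(cv2.convertScaleAbs(q,alpha=1.6),None,fx=k,fy=k,interpolation=cv2.INTER_CUBIC)
a=f(a,2.8);b=f(b,2);H=max(len(a),len(b));pad=lambda q:np.pad(q,((0,H-len(q)),(0,0),(0,0)))
cv2.imwrite('pics/c4.png',np.hstack([pad(a),pad(b)]))
```

```text
7.55 -0.05 21 False [-0.5  0.5 -0.8] [-0.01  0.38  0.1   2.18 -0.06  0.22  1.56]
8.09 -0.03 22 False [-0.6  0.5 -1.5] [-0.    0.4   0.1   2.15 -0.07  0.21  1.56]
8.48 -0.018 22 False [ 0.1 -0.3 -0.4] [ 0.    0.42  0.1   2.12 -0.07  0.22  1.57]
8.83 -0.008 22 False [-0.1  0.9 -0.5] [ 0.    0.43  0.1   2.1  -0.07  0.23  1.57]
```

View pics/c4.png

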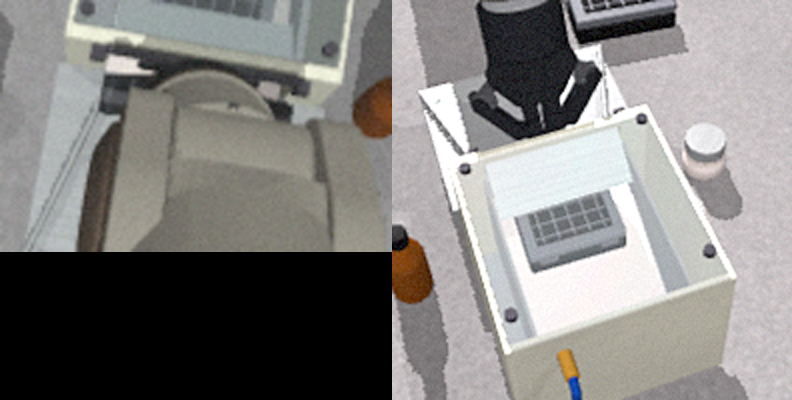

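The box is in the mouth with the flap lying on its lid, and no force builds up. I'll push the last bit.

Run:
```python
from h import *
for x in(-.003,.002):
    go(x,0.001,.088,22,.04,10); arm.sleep(.5)
snap('scene','scene5')
b=cv2.imread('pics/scene5.png')[150:350,150:350]
cv2.imwrite('pics/c5.png',cv2.resize(cv2.convertScaleAbs(b,alpha=1.5),None,fx=2.5,fy=2.5,interpolation=cv2.INTER_CUBIC))
```

```text
9.21 -0.003 22 False [ 0.6  0.3 -0.2] [ 0.01  0.44  0.09  2.09 -0.07  0.23  1.57]
9.98 0.002 22 False [-1.   1.2  0.7] [ 0.01  0.45  0.09  2.07 -0.07  0.24  1.57]
```

View pics/c5.png

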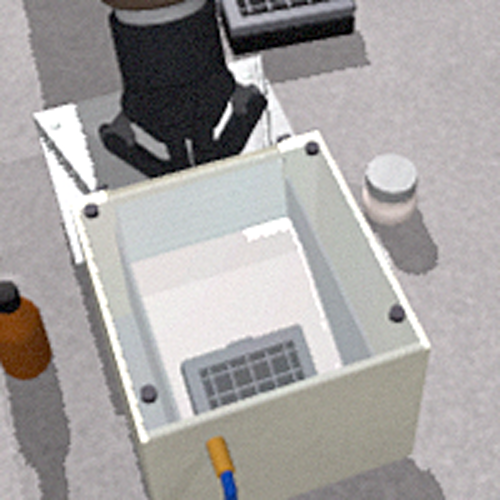

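The box has gone down the chute to the foot, with its lid at about (255,365). Now I'll draw the fingers straight back and then up.

Run:
```python
from h import *
go(-.06,0.001,.088,20,.08); go(-.12,0.001,.092,17,.1)
go(-.165,0.001,.2,12,.1); arm.sleep(1)
snap('scene','scene6');snap('top','top6')
a=cv2.imread('pics/top6.png')[40:255,230:395];b=cv2.imread('pics/scene6.png')[150:370,80:350]
f=lambda q,k:cv2.resize(cv2.convertScaleAbs(q,alpha=1.5),None,fx=k,fy=k,interpolation=cv2.INTER_CUBIC)
a=f(a,1.8);b=f(b,1.8);H=max(len(a),len(b));pad=lambda q:np.pad(q,((0,H-len(q)),(0,0),(0,0)))
cv2.imwrite('pics/c6.png',np.hstack([pad(a),pad(b)]))
```

```text
11.45 -0.06 20 False [ 0.1  1.1 -0.1] [-0.01  0.37  0.11  2.19 -0.06  0.23  1.56]
12.19 -0.12 17 False [0.4 0.4 0. ] [-0.04  0.29  0.12  2.28 -0.05  0.28  1.54]
13.51 -0.165 12 False [0.3 0.3 0. ] [-0.08  0.04  0.15  2.22  0.02  0.67  1.48]
```

View pics/c6.png

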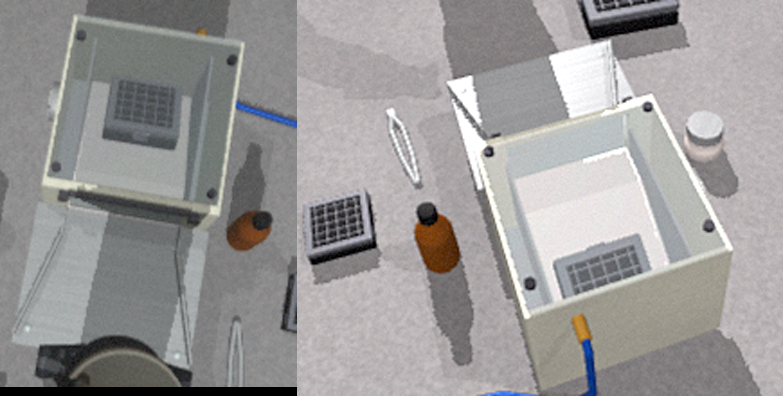

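The box rests at the foot of the chute, the flap strip at (130,205) looks as it did at the start, and the other objects are unmoved. Handing in.

```bash
python3 -c "
from h import *
arm.close_job()"
```

```text
the job is handed in; nothing more can be done
```

The chip box went in through the flap and down the chute, and I handed the job in after about 15 s on the robot's clock. The interface gives no verdict.

**What I did:** I found the dry box and the chip box in the top view. With the fingers closed and leaning 12–22°, I pushed the box along the sill and through the flap until it slid down by itself. Then I drew the fingers back and up, clear of everything.

**Last checks (by eye in the pictures):**
- **Chip box:** it lies at the foot of the chute.
- **Flap:** it looks shut, as in the first picture. I did not measure its angle.
- **Bottle, jar and tweezers:** they look unmoved, also not measured.
- **Forces:** tool force stayed under about 2 N in every reading, taken at the end of each move.

**What didn't go as planned:** The 40° lean I first chose was out of reach, and one linear move was refused as unreachable before anything moved. I finished at 22°, near the low end of the 20–45° you gave for following the box in, and nothing jammed.

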